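# Pry the snap-fit cover off a terminal box

## Task

Pry the snap-fit cover of the grey terminal box open with the flat-bladed pry tool: push the blade through the notch in the metal strip on the side that faces you, under the edge of the cover, and lever until the cover pops up; do not touch the cover with the fingers before it has popped. Then lay the tool down on the bench, lift the cover off and set it down gently on the bench, flat, right side up and clear of the box and the tool. Leave the tape roll, the thread spool and the mug where they are.

Things in the scene. Friction and masses are not known exactly. Their poses are not given: they have to be found in the camera images.
- terminal_box: Grey terminal box fixed to the bench, 104 x 100 mm, 115 mm high, two low steel mounting feet at its sides. Origin: centre of its underside; z up; its -x face (towards the robot) is the notch side. Under the cover it is hollow above z = 30 mm for |y| < 26 mm. Its near wall has an open window 53 mm wide from z = 89 mm up, so that there only the strip in front of it can stop the blade.
- strip_face (a point): Point fixed to the box (box axes), x = -55, y = 0, z = 115 mm: outer face of the aluminium strip on the near wall (fixed, 68 mm wide, 4 mm thick, top at z = 115). One notch, 19 mm wide (y), open at the top, is cut down to 16.5 mm below this point (its floor is the fulcrum). The notch's centre lies anywhere within 14 mm to either side of this point, not given: find it by touch or sight.
- cover: Loose flat grey plastic cover, 90 x 60 x 10 mm (x, y, z; the lowest 2.5 mm is a bead 90 x 60 mm, above it 84 x 56 mm), about 60 g, black panel on top. Origin: centre of its underside; z up. At the start it is snapped in the box, centred, axes parallel to the box's, top flush with the box top (underside at z = 105 mm of the box), so that it cannot be gripped. Its far bead lies 2 mm under two lugs.
- cover_lip (a point): Middle of the cover's near upper edge (cover x = -45, z = 10 mm). Two spring snaps at the ends of this edge hold it: lifting takes 15 N; past about 6 mm it pops and stays 7 to 10 mm above the box top, the far bead still under its lugs. Then grip the near end across its width just above the side walls (not deeper), lift it 6 mm, draw it 5 mm towards the notch side to unhook it, and lift it off.
- tool_handle (a point): Flat-bladed pry tool, lying loose on the bench: centre of its black handle (80 x 20 x 20 mm), x along the tool to the blade, z up; 10 mm above the tool's underside. Mass 90 g.
- blade_tip (a point): The end of the pry tool's flat steel blade, 115 mm before the handle's centre along the tool's x and level with it. The blade is 10 mm wide and 3 mm thick for its last 37 mm; behind it a shank 7 mm wide and 5 mm thick runs to the handle. Axes as the tool's.
- tape_roll: Bystander: beige roll of tape, 100 mm across, 25 mm high. Origin: centre of its underside.
- thread_violet: Bystander: violet thread spool, 48 mm across, 56 mm high. Origin: centre of its underside.
- mug: Bystander: white mug with dark stripes, 65 x 88 x 50 mm. Origin: centre of its underside.
Not all that is in view belongs to the job. There is more than one size of the cover; the job needs the largest.

How it is judged (in metres and radians):
On the way, in this order (a step that is already met when the one before it is completed fails the run):
1. the blade is through the notch, under the edge of the cover, while the cover is still down (x of blade_tip in the frame of terminal_box between -0.043 and 0.02 m and y of blade_tip in the frame of terminal_box between -0.028 and 0.028 m and z of blade_tip in the frame of terminal_box between 0.085 and 0.11 m and z of cover_lip in the frame of terminal_box below 0.12 m), for 0.1 s.
2. the cover has popped up at its near end, with the blade still under it and no finger on it (z of cover_lip in the frame of terminal_box between 0.1215 and 0.155 m and horizontal distance between cover and terminal_box below 0.01 m and x of blade_tip in the frame of terminal_box between -0.047 and 0.02 m and z of blade_tip in the frame of terminal_box below 0.13 m and contact force between the fingers and cover below 0.3 N), for 0.1 s.
At the end, for the whole second after the job is handed in: The cover lies at rest flat on the bench, right side up (underside within 4 mm of the bench, tilt under 0.06 rad), off the box and touching neither it nor the tool; the pry tool lies on the bench clear of the box (handle centre below 16 mm, blade tip below 30 mm) (height (world z) of cover below 0.004 m and angle between cover's own z axis and vertical below 0.06 rad and linear speed of cover below 0.02 m/s and horizontal distance between cover and terminal_box above 0.075 m and contact force between cover and pry_tool below 0.1 N and contact force between each of cover, pry_tool and terminal_box below 0.1 N and height (world z) of tool_handle between 0 and 0.016 m and height (world z) of blade_tip below 0.03 m).
It fails at once if the fingers touched the cover before it had popped up (contact force between the fingers and cover above 0.5 N and z of cover_lip in the frame of terminal_box below 0.1185 m and angle between cover's own z axis and vertical below 0.05 rad and horizontal distance between cover and terminal_box below 0.01 m).
It fails at once if the cover was dropped or thrown onto the bench (height (world z) of cover below 0.05 m and linear speed of cover above 0.7 m/s).
It fails at once if the tape roll was disturbed (distance of tape_roll from where it was at the start of the episode above 0.02 m).
It fails at once if the thread spool was disturbed (distance of thread_violet from where it was at the start of the episode above 0.02 m).
It fails at once if the mug was disturbed (distance of mug from where it was at the start of the episode above 0.02 m).
It also fails if it takes over 72 s, if anything falls off the work surface, if the arm or the gripper's body presses on something with over 40 N, if the wrist force passes 120 N, or if a joint passes its speed limit or range.

## Robot

A 6-joint arm with a two-finger parallel gripper is mounted at the origin on a cart in front of the work surface, level with it; the furniture and walls round the work are solid. World frame = base frame: x ahead of the robot, y to its left, z up, the work surface at z = 0. Lengths are in mm, angles in rad, forces in N, time in s.
With the tool pointing down it reaches from about 300 to 775 mm from the base axis. Payload 14.6 kg.
Tool frame: the origin (TCP) lies midway between the tips of the shut fingers; the grasp point (between the pads) lies behind it (grasp_offset is the z of the grasp point in the tool frame, in mm); z points along the fingers, y is the line along which they close (so a half turn about z gives the same grasp; the last joint's range is limited). The gripper opens to 85 mm and grips with 20 to 120 N. Pads are 22 mm wide; open, the fingers measure 114 mm over their backs; the gripper's body (76 mm by 85 mm) begins 54 mm behind the grasp point. The pads swing forward as they close: fully open they stand 13 mm farther back than shut.
Start: joints at [1.21, 0.3, 1.521, -0, 1.321, -0.067], TCP at [159.273, 526.423, 231.281] pointing down, gripper open.
Joint ranges: [-3.03, 3.03], [-0.79, 2.21], [0.23, 2.52], [-1.04, 4.18], [0, 3.07], [-2.55, 2.55]. Speed limits (rad/s): [2.22, 2.22, 2.57, 3.14, 3.14, 3.14].

## Interface

Orientations are given as a rotation vector (axis times angle).
In Python, from station import observe, snapshot, finish_job, spot_in, grasp_offset gives the robot as it stands.
- The arm moves only by the tool step_arm, never from a script. Its argument "steps" is one flat list of numbers, 7 for each row, row after row: the shift along the world's x, y, z in units of 60 mm (1.0 is 60 mm), then the turn, a rotation vector about the world's x, y, z in units of 5 degrees (1.0 is 5 degrees), then the opening, from -1 (shut) to 1 (fully open). A call has 1 to 10 rows; each row shifts and turns the commanded pose from where the row before left it; what a row does not reach is not made up. A row lasts 1/8 s, in which the tool goes at most 62.5 mm and 10.7 degrees, less where a joint would pass 70% of its speed; a pose out of reach is approached as far as the arm can. A call is refused whole if a number of a shift passes 1 or a number of a turn 1, either way. A call with a gripper value outside its range is refused whole. The fingers move at their own pace and stop on an object; the grip force is fixed at half the most. Time passes only in rows, so rows that do not move let the fingers close. It gives the time, the measured TCP pose, the force, the opening and the grip force at its end, in the units of the state.
- observe(): the state, without advancing time (a new reading comes with each control period).
- snapshot(name): name is "side" or "top" or "wrist"; returns a dict with "color" (400x640x3 uint8, red, green, blue), "camera_matrix" (3x3 intrinsics, pixels), "extrinsics" (4x4, takes a point from camera to world coordinates); the wrist camera has in their place "hand_eye" (4x4, takes a point from camera to tool coordinates, whose origin is the TCP and whose axes are the flange's). Camera axes: x right, y down, z forward; pixel columns grow to the right and rows downward; lengths in mm; the calibration is good to about 2 mm. The wrist camera is an equidistant fisheye: a pixel r from the principal point sees the ray r / f radians off the axis. A picture is of the moment at which its call begins: read the wrist's pose just before it. There is no depth.
- finish_job(): hands the job in; it is judged then, once.
Trained networks look in a picture, given as the dict that the camera call returned (one of the last four; its "shot" number tells which), for a name from the list of things; names that differ only in an ending like _2 or _b are one class to them, and where a whole thing is asked for, a point or a joint stands for the part that bears it (a point fixed in the world has none). Each returns a list of dicts, best first, with "conf" (0 to 1); they miss things now and then, are a little off and sometimes report something else, mostly with a low value. They report only what shows in the picture. A call takes as long as a camera call. They do not tell look-alikes from the thing itself.
- spot_in(name, picture): "bbox" ([left, top, right, bottom] as shares, 0 to 1, of the picture: columns of its width, rows of its height, round what is visible of it).
The state is a dict: "time_s": time; "qpos": joint angles; "dq": joint speeds; "tau": joint torques, N m; "position": TCP position; "tool_rot": TCP orientation; "ft_force": force on the tool from outside, world axes, zero at the start; "torque": the same for the moment, N m; "grip_width": finger opening in mm; "grasp_force": force on a finger pad.
Only numpy, scipy, OpenCV 4.12 (cv2) and the standard library are available. Lean on these libraries where they do the work, as an engineer would, in place of code of your own. Each camera call takes 0.05 s, during which the arm holds its last target. There are 200 camera calls.

## Working session

There is one attempt and no reset: what is moved stays moved. The work goes in short steps, Python scripts to look and compute and a tool call to move; the robot and the scene stay as the last step left them, time stands still between calls to the robot, and variables do not carry over. Pictures are saved under pics/ and viewed, at most 10 in all, crops included, and the job is handed in when it is done.

Besides the shell and the picture viewer there is one more tool, called after "Call:" in YAML: its name, and indented under it one key for each argument. step_arm: Moves the arm, as the interface text tells. Its arguments: {"type":"object","properties":{"steps":{"type":"array","items":{"type":"number"}}},"required":["steps"]}

```bash
ls; mkdir -p pics
cat > h.py <<'E'
import numpy as np, cv2
from scipy.spatial.transform import Rotation as R
from station import observe, snapshot, finish_job, spot_in, grasp_offset
def save(s,n): cv2.imwrite(f'pics/{n}.png', s['color'][:,:,::-1])
def ray(s,u,v):
    K=np.array(s['camera_matrix']);E=np.array(s['extrinsics'])
    d=E[:3,:3]@np.linalg.solve(K,[u,v,1]); return E[:3,3],d
def onz(s,u,v,z):
    o,d=ray(s,u,v); return o+d*(z-o[2])/d[2]
def proj(s,p):
    K=np.array(s['camera_matrix']);E=np.array(s['extrinsics'])
    c=E[:3,:3].T@(np.array(p)-E[:3,3]); q=K@c; return q[:2]/q[2]
E
python3 - <<'E'
from h import *
print(observe(), grasp_offset)
for n in ['top','side']:
    s=snapshot(n); save(s,n); print(n,np.round(s['extrinsics'],3).tolist(),np.round(s['camera_matrix'],1).tolist())
    for t in ['terminal_box','cover','tool_handle','blade_tip','tape_roll','thread_violet','mug']:
        print(t,[(round(d['conf'],2),(np.array(d['bbox'])*[640,400,640,400]).round(1).tolist()) for d in spot_in(t,s)[:3]])
E
```

```text
pics
{'time_s': 0.0, 'qpos': array([ 1.21039500e+00,  3.00521764e-01,  1.52154415e+00,  1.11052818e-05,
        1.32070739e+00, -6.66017563e-02]), 'dq': array([ 0.00151281,  0.00064558, -0.00017805,  0.00034688,  0.00176712,
        0.00092386]), 'tau': array([-3.55804368e-03, -5.43488967e+01, -3.61805105e+01, -1.79114668e-04,
        3.94066054e-03, -3.77784588e-06]), 'position': array([159.19858723, 526.22620623, 230.70914465]), 'tool_rot': array([-4.59807294e-01, -3.10749748e+00,  1.80873099e-03]), 'ft_force': array([0.67265844, 0.02892898, 0.0648078 ]), 'torque': array([-0.05495786, -0.01376508,  0.02416737]), 'grasp_force': 0.0, 'grip_width': 85.5120868572391} -18.700000000000003
top [[-0.008, -0.971, 0.238, 386.471], [-1.0, 0.009, 0.004, -186.111], [-0.006, -0.238, -0.971, 916.427], [0.0, 0.0, 0.0, 1.0]] [[367.3, 0.0, 317.6], [0.0, 367.3, 200.8], [0.0, 0.0, 1.0]]
terminal_box [(0.63, [249.8, 176.9, 304.9, 234.6]), (0.35, [335.9, 221.0, 367.1, 278.7])]
cover [(0.91, [223.0, 235.4, 250.5, 257.9]), (0.81, [258.3, 181.7, 288.5, 221.6]), (0.58, [214.5, 194.9, 240.8, 210.9])]
tool_ha
[... 332 characters left out ...]
.744, -867.647], [0.018, -0.841, -0.541, 606.898], [0.0, 0.0, 0.0, 1.0]] [[393.0, 0.0, 319.1], [0.0, 393.0, 197.3], [0.0, 0.0, 1.0]]
terminal_box [(0.65, [272.9, 166.7, 329.1, 229.2]), (0.61, [280.6, 167.9, 317.0, 187.0])]
cover [(0.75, [281.2, 168.1, 318.1, 184.9]), (0.67, [242.3, 194.7, 265.0, 209.5]), (0.43, [271.8, 166.8, 327.3, 230.1])]
tool_handle [(0.63, [266.1, 244.8, 316.5, 287.1])]
blade_tip [(0.67, [266.0, 243.7, 313.1, 288.3]), (0.27, [386.0, 245.4, 403.9, 271.4])]
tape_roll [(0.93, [356.4, 211.5, 397.5, 242.4]), (0.2, [266.0, 246.1, 315.6, 288.7]), (0.15, [280.8, 170.0, 317.6, 186.4])]
thread_violet [(0.73, [382.1, 244.0, 403.6, 273.8])]
mug [(0.6, [350.2, 257.7, 379.1, 288.5])]
```

Run:
```python
import cv2,numpy as np
a=cv2.imread('pics/top.png')[120:300,190:430]; b=cv2.imread('pics/side.png')[140:310,220:430]
a=cv2.resize(a,None,fx=3.3,fy=3.3,interpolation=3); b=cv2.resize(b,None,fx=3.5,fy=3.5,interpolation=3)
cv2.imwrite('pics/topc.png',a);cv2.imwrite('pics/sidec.png',b)
```

```text
(no output)
```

View pics/topc.png

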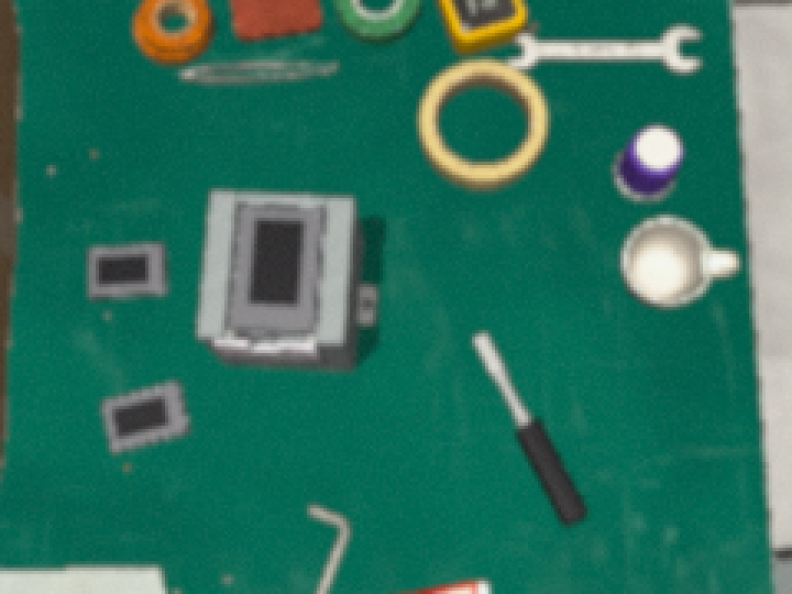

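View pics/sidec.png

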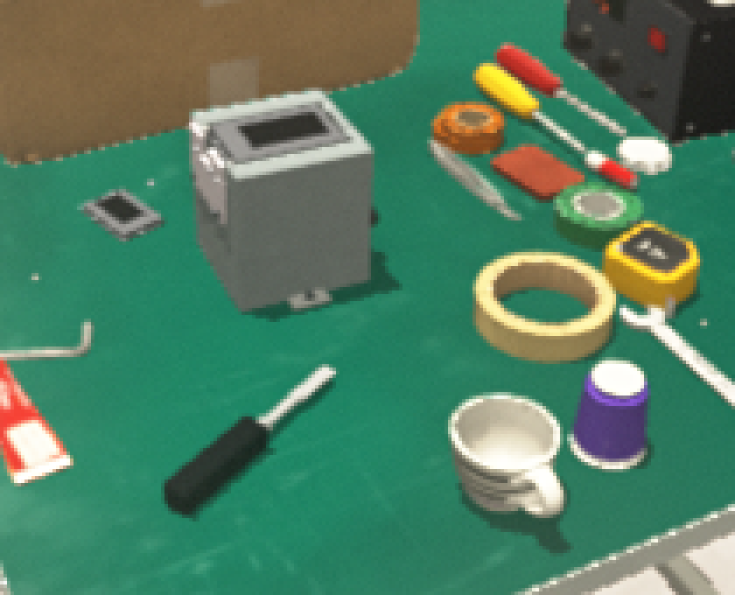

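```bash
cat >> h.py <<'E'
def boxp(P,p):
    c,s=np.cos(P[2]),np.sin(P[2]); p=np.atleast_2d(p)
    return np.c_[P[0]+c*p[:,0]-s*p[:,1],P[1]+s*p[:,0]+c*p[:,1],p[:,2]]
E
python3 - <<'E'
from h import *
from scipy.optimize import least_squares
T=snapshot('top');S=snapshot('side')
t=lambda x,y:(x/3.3+190-.35,y/3.3+120-.35); s=lambda x,y:(x/3.5+220-.36,y/3.5+140-.36)
obs=[(T,t(211,190),(52,50,115)),(T,t(357,197),(52,-50,115)),(T,t(197,337),(-52,50,115)),
(S,s(192,110),(-52,50,115)),(S,s(322,91),(52,50,115)),(S,s(373,151),(52,-50,115)),(S,s(232,178),(-52,-50,115)),(S,s(245,310),(-52,-50,0)),(S,s(371,279),(52,-50,0))]
f=lambda P:np.concatenate([proj(c,boxp(P,p)[0])-np.array(q) for c,q,p in obs])
for sel in (obs,):
    r=least_squares(f,[450,-80,0]);print(r.x,r.x[2]*57.3,np.round(r.fun,1))
for n,pt,z in [('tip',(481,335),11.5),('front',(528,424),20),('back',(574,518),20)]:
    print(n,onz(T,*t(*pt),z))
for n,pt,z in [('tip',(331,370),11.5),('front',(252,428),20),('back',(180,490),20)]:
    print('s',n,onz(S,*s(*pt),z))
for n,a in [('mug',(665,260,50)),('tape',(484,123,25)),('spool',(660,148,56))]: print(n,onz(T,*t(*a[:2]),a[2]))
E
```

```text
[ 5.84839392e+02 -8.45547812e+01 -6.82319841e-02] -3.909692687262753 [ 0.5 -0.2 -0.1  0.1  0.  -0.  -0.5  0.1 -0.2 -1.4  0.7 -0.7  1.  -0.3
 -1.5  0.6 -0.   0.5]
tip [ 555.29236068 -226.509579     11.5       ]
front [ 486.7153369  -259.49968723   20.        ]
back [ 418.50496505 -290.85271079   20.        ]
s tip [ 553.64685186 -230.18855438   11.5       ]
s front [ 479.19205484 -268.1625645    20.        ]
s back [ 419.02478896 -299.02384338   20.        ]
mug [ 602.97142672 -361.28524021   50.        ]
tape [ 720.63723877 -231.49605774   25.        ]
spool [ 687.8563798  -361.12571327   56.        ]
```

Call:
step_arm:
  steps: [0.174,-0.477,0,0,0,-1,1,0.174,-0.477,0,0,0,-1,1,0.174,-0.477,0,0,0,-1,1,0.174,-0.477,0,0,0,-1,1,0.174,-0.477,0,0,0,-1,1,0.174,-0.477,0,0,0,-1,1,0.174,-0.477,0,0,0,-1,1,0.174,-0.477,0,0,0,-1,1,0.174,-0.477,0,0,0,-1,1,0.174,-0.477,0,0,0,-1,1]

```text
time_s: 2.15
position: [263.9, 239.3, 231.4]
tool_rot: [1.734, 2.62, 0.001]
ft_force: [0.6, 0.4, -0.3]
grip_width: 85.0
grasp_force: 0.0
```

Call:
step_arm:
  steps: [0.174,-0.477,0,0,0,-1,1,0.174,-0.477,0,0,0,-1,1,0.174,-0.477,0,0,0,-1,1,0.174,-0.477,0,0,0,-1,1,0.174,-0.477,0,0,0,-1,1,0.174,-0.477,0,0,0,-1,1,0.174,-0.477,0,0,0,-1,1,0.174,-0.477,0,0,0,-1,1,0.174,-0.477,0,0,0,-1,1,0.174,-0.477,0,0,0,-1,1]

```text
time_s: 3.4
position: [368.3, -47.0, 231.5]
tool_rot: [2.678, 1.641, 0.001]
ft_force: [-0.1, 0.0, 0.6]
grip_width: 85.4
grasp_force: 0.0
```

Call:
step_arm:
  steps: [0.174,-0.477,-0.1,0,0,-1,1,0.174,-0.477,-0.2,0,0,-1,1,0.174,-0.477,-0.3,0,0,-1,1,0.174,-0.477,-0.3,0,0,-1,1,0.174,-0.477,-0.3,0,0,-1,1,0.174,-0.477,-0.3,0,0,-1,1,0.174,-0.477,-0.3,0,0,-1,1,0,0,0,0,0,0,1]

```text
time_s: 4.4
position: [440.8, -247.3, 121.9]
tool_rot: [-3.046, -0.761, 0.002]
ft_force: [1.1, 1.0, -1.1]
grip_width: 85.3
grasp_force: 0.0
```

```bash
cat >> h.py <<'E'
def wpose(o):
    M=np.eye(4);M[:3,:3]=R.from_rotvec(o['tool_rot']).as_matrix();M[:3,3]=o['position'];return M
def wonz(s,M,u,v,z):
    K=np.array(s['camera_matrix']);W=M@np.array(s['hand_eye'])
    a=np.array([(u-K[0,2])/K[0,0],(v-K[1,2])/K[1,1]]);th=np.hypot(*a)
    d=np.r_[np.sin(th)*a/(th+1e-12),np.cos(th)]; d=W[:3,:3]@d; o=W[:3,3]
    return o+d*(z-o[2])/d[2]
def wproj(s,M,p):
    K=np.array(s['camera_matrix']);W=M@np.array(s['hand_eye'])
    c=W[:3,:3].T@(np.array(p)-W[:3,3]);th=np.arctan2(np.hypot(*c[:2]),c[2]);n=c[:2]/np.hypot(*c[:2])*th
    return np.array([K[0,0]*n[0]+K[0,2],K[1,1]*n[1]+K[1,2]])
E
python3 - <<'E'
from h import *
o=observe();M=wpose(o);s=snapshot('wrist');save(s,'w1')
np.savez('w1.npz',M=M,K=s['camera_matrix'],H=s['hand_eye'])
print(s['camera_matrix'],np.round(s['hand_eye'],2))
for n,p in dict(tip=(555,-226.5,10),c=(452,-276,20),end=(418,-291,20)).items(): print(n,wproj(s,M,p))
for t in ['tool_handle','blade_tip']: print(t,[(round(d['conf'],2),(np.array(d['bbox'])*[640,400,640,400]).round(1).tolist()) for d in spot_in(t,s)[:3]])
E
```

```text
[[309.70691629   0.         314.75731757]
 [  0.         309.70691629 199.11333857]
 [  0.           0.           1.        ]] [[   0.     -0.95   -0.33   82.9 ]
 [   1.      0.     -0.     -1.25]
 [   0.     -0.33    0.95 -142.98]
 [   0.      0.      0.      1.  ]]
tip [360.47523305  63.74925745]
c [352.82875339 201.5174805 ]
end [347.84515274 240.92207967]
tool_handle [(0.66, [338.9, 66.8, 366.8, 244.6])]
blade_tip [(0.56, [334.9, 64.3, 364.5, 248.2])]
```

View pics/w1.png

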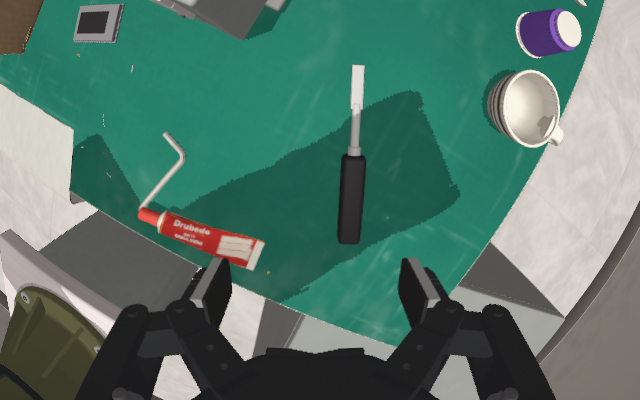

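Run:
```python
from h import *
d=np.load('w1.npz');s=dict(camera_matrix=d['K'],hand_eye=d['H']);M=d['M']
P={}
for n,p,z in [('tip',(358,66),11.5),('front',(354,154.5),20),('back',(349,241),20),('backbase',(348.5,244),3)]: P[n]=wonz(s,M,*p,z);print(n,P[n])
v=P['tip']-P['back'];print(np.degrees(np.arctan2(v[1],v[0])),np.hypot(*v[:2]))
v=v/np.hypot(*v[:2]);print('centre from tip',P['tip']-115*v,'mid',(P['front']+P['back'])/2)
y=M[:3,1];print('yaw y',np.degrees(np.arctan2(y[1],y[0])),M[:3,3])
```

```text
tip [ 552.0929323  -225.54366291   11.5       ]
front [ 487.24352178 -256.69906841   20.        ]
back [ 418.40952556 -291.9549811    20.        ]
backbase [ 408.80359126 -299.04553166    3.        ]
26.417293145807367 149.2706147339291
centre from tip [ 449.10151766 -276.70779595   18.04850924] mid [ 452.82652367 -274.32702475   20.        ]
yaw y -61.95657892695086 [ 440.84859385 -247.26505847  121.89061879]
```

Call:
step_arm:
  steps: [0.17,-0.47,-0.3,0,0,-0.32,1,0,0,-0.6,0,0,0,1,0,0,-0.7,0,0,0,1,0,0,-0.366,0,0,0,1,0,0,0,0,0,0,-1,0,0,0,0,0,0,-1,0,0,0,0,0,0,-1,0,0,0,0,0,0,-1,0,0,0,0,0,0,-1,0,0,0,0,0,0,-1]

```text
time_s: 5.8
position: [451.9, -274.8, 6.6]
tool_rot: [3.056, 0.722, 0.002]
ft_force: [-1.1, 2.4, 9.8]
grip_width: 19.0
grasp_force: 59.6
```

Call:
step_arm:
  steps: [0,0,0.5,0,0,0,-1,-0.143,0.376,0.5,0,0,-0.67,-1,-0.143,0.376,0.4,0,0,-0.67,-1,-0.143,0.376,0.27,0,0,-0.67,-1,-0.143,0.376,0,0,0,-0.67,-1,-0.143,0.376,0,0,0,-0.67,-1,-0.143,0.376,0,0,0,-0.67,-1,-0.143,0.376,0,0,0,-0.67,-1,-0.143,0.376,0,0,0,-0.67,-1,-0.143,0.376,0,0,0,-0.67,-1]

```text
time_s: 7.05
position: [373.9, -70.8, 105.9]
tool_rot: [3.14, -0.101, 0.001]
ft_force: [0.6, -0.2, -1.4]
grip_width: 18.3
grasp_force: 59.0
```

Call:
step_arm:
  steps: [0,0,0,0,0,0,-1,0,0,0,0,0,0,-1]

```text
time_s: 7.3
position: [374.5, -71.8, 105.9]
tool_rot: [3.14, -0.097, 0.001]
ft_force: [-0.1, -0.4, -0.2]
grip_width: 18.9
grasp_force: 59.0
```

Run:
```python
from h import *
o=observe();M=wpose(o);s=snapshot('wrist')
np.savez('w2.npz',M=M,K=s['camera_matrix'],H=s['hand_eye'])
print(M.round(3))
P=[584.84,-84.55,-.0682]
for n,p in dict(stripR=(-55,-34,115),stripL=(-55,34,115),tip_nom=(-85,0,105)).items(): print(n,wproj(s,M,boxp(P,p)[0]))
c=s['color'][40:240,200:440][:,:,::-1];c=cv2.resize(c,None,fx=3,fy=3,interpolation=cv2.INTER_CUBIC);cv2.imwrite('pics/w2.png',c)
```

```text
[[ 9.98000e-01 -6.10000e-02  1.00000e-03  3.74464e+02]
 [-6.10000e-02 -9.98000e-01 -0.00000e+00 -7.18060e+01]
 [ 1.00000e-03  0.00000e+00 -1.00000e+00  1.05863e+02]
 [ 0.00000e+00  0.00000e+00  0.00000e+00  1.00000e+00]]
stripR [390.91767277 -53.83005857]
stripL [238.46554639 -54.65595283]
tip_nom [314.2045566    5.75669795]
```

View pics/w2.png

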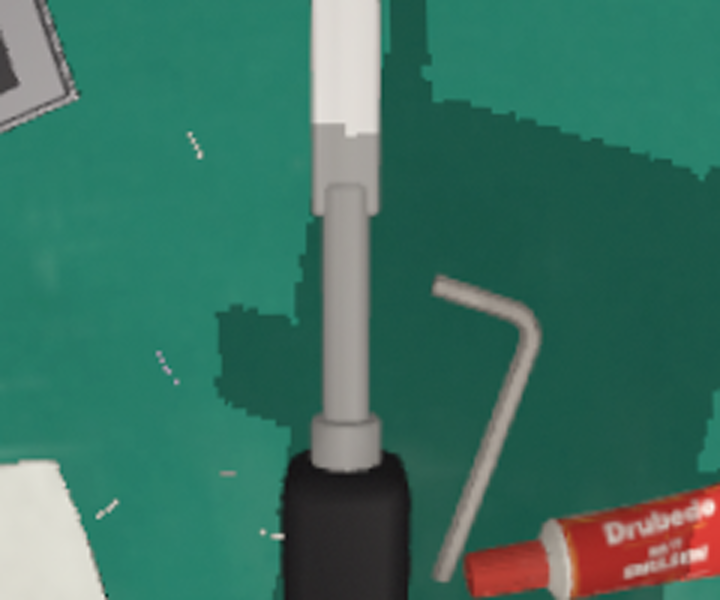

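Call:
step_arm:
  steps: [0,0,0.1,0,-1,0,-1,0,0,0.1,0,-1,0,-1,0,0,0.1,0,-1,0,-1,0,0,0.1,0,-1,0,-1,0,0,0,0,-1,0,-1,0,0,0,0,0,0,-1,0,0,0,0,0,0,-1]

```text
time_s: 8.22
position: [374.5, -71.9, 129.8]
tool_rot: [-3.053, 0.096, -0.675]
ft_force: [0.6, -0.0, -0.7]
grip_width: 18.3
grasp_force: 59.0
```

Run:
```python
from h import *
o=observe();M=wpose(o);s=snapshot('wrist')
np.savez('w3.npz',M=M,K=s['camera_matrix'],H=s['hand_eye'])
P=[584.84,-84.55,-.0682]
for n,p in dict(stripR=(-55,-34,115),stripL=(-55,34,115),mid=(-55,0,115),fl=(52,50,115),nl=(-52,50,115),nr=(-52,-50,115)).items(): print(n,wproj(s,M,boxp(P,p)[0]))
print('tip',wproj(s,M,(M@[115,0,-4,1])[:3]))
c=s['color'][0:150,210:420][:,:,::-1];c=cv2.resize(c,None,fx=3.8,fy=3.8,interpolation=cv2.INTER_CUBIC);cv2.imwrite('pics/w3.png',c)
```

```text
stripR [364.54612182  25.85046831]
stripL [268.13824546  26.33576249]
mid [316.16883408  24.7703295 ]
fl [261.00288064 -58.42300161]
nl [246.70485216  24.77601651]
nr [386.43035093  24.07769848]
tip [316.01786412  25.95398565]
```

View pics/w3.png

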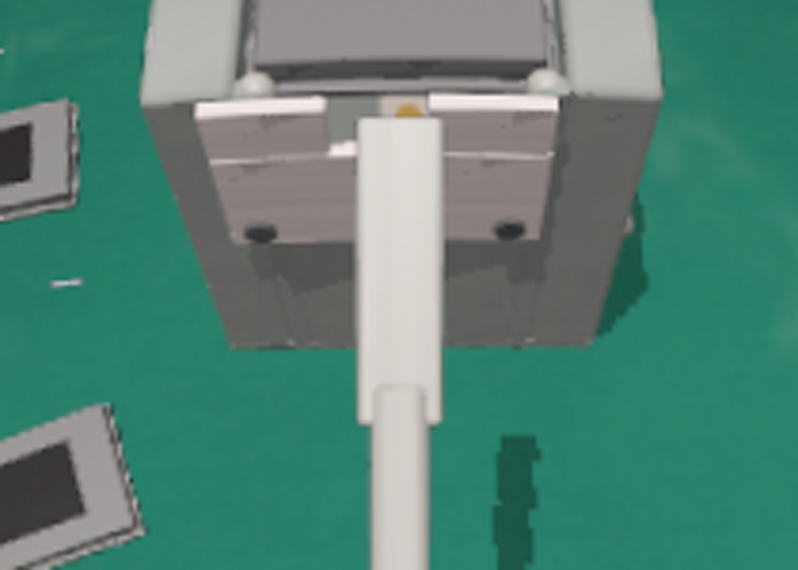

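Run:
```python
from h import *
d=np.load('w3.npz');s=dict(camera_matrix=d['K'],hand_eye=d['H']);M=d['M']
c=lambda x,y:(x/3.8+210-.37,y/3.8-.37)
P=[584.84,-84.55,-.0682]
def tobox(p): 
    q=p[:2]-P[:2];C,S=np.cos(P[2]),np.sin(P[2]);return np.array([C*q[0]+S*q[1],-S*q[0]+C*q[1]])
for n,p in dict(sL=(196,116),sR=(557,110),nL=(327,110),nR=(430,108),bl=(143,105),br=(662,100)).items():
    w=wonz(s,M,*c(*p),115);print(n,w.round(1),tobox(w).round(1))
W=M@s['hand_eye'];print(np.degrees(np.arctan2(M[1,0],M[0,0])),'tilt',np.degrees(np.arcsin(M[2,0])),W[:3,3])
# tip pixel -> point at range along tool
for zc in (-1,-3.5,-6):
  print(zc,[ (np.array(wproj(s,M,(M@[115,y,zc-1.5,1])[:3]))-[209.63,-.37])*3.8 for y in (-5,5)])
# shank start
  print('  shank',[ (np.array(wproj(s,M,(M@[78,y,zc-1.5,1])[:3]))-[209.63,-.37])*3.8 for y in (-5,5)])
```

```text
sL [529.4 -41.9 115. ] [-58.2  38.7]
sR [ 525.2 -108.5  115. ] [-57.9 -28. ]
nL [527.7 -66.4 115. ] [-58.2  14.3]
nR [526.6 -85.2 115. ] [-58.1  -4.6]
bl [533.9 -31.6 115. ] [-54.4  49.3]
br [ 527.7 -128.7  115. ] [-54.  -47.9]
-3.9621255129235355 tilt 24.87308801685925 [388.84280469 -76.51277986 294.8028423 ]
-1 [array([361.40510108, 102.98578491]), array([447.03596036, 103.11690239])]
  shank [array([361.81503971, 406.93507857]), array([446.39353897, 407.01599393])]
-3.5 [array([360.7202854 ,  98.38257803]), array([447.88057353,  98.51878098])]
  shank [array([361.13459759, 407.64695788]), array([447.23046304, 407.73032491])]
-6 [array([360.01100014,  93.61936658]), array([448.755344  ,  93.76096205])]
  shank [array([360.42930883, 408.38502266]), array([448.09793053, 408.47096324])]
```

Call:
step_arm:
  steps: [0,0.05,0,0,1,0,-1,0,0.04,0,0,1,0,-1,0,0,0,0,1,0,-1,0,0,-0.1,0,1,0,-1,0,0,-0.1,0,1,0,-1,0,0,0,0,1,0,-1,0.3,-0.02,0,0,0,0,-1,0.3,-0.02,0,0,0,0,-1,0.2,-0.015,0,0,0,0,-1,0,0,0,0,0,0,-1]

```text
time_s: 9.52
position: [422.5, -69.4, 117.3]
tool_rot: [3.134, -0.098, -0.138]
ft_force: [0.2, 0.1, -1.5]
grip_width: 18.3
grasp_force: 59.0
```

Run:
```python
from h import *
o=observe();M=wpose(o);print(M.round(3),o['ft_force'])
S=snapshot('side');P=[584.0,-83.9,-.0682]
for n,p in dict(stripR=(-55,-34,115),stripL=(-55,34,115)).items(): print(n,(proj(S,boxp(P,p)[0])-[200,130])*6)
print('tip',[(proj(S,(M@[113,0,z,1])[:3])-[200,130])*6 for z in (-3.4,0,3.4)])
c=S['color'][130:226,200:330][:,:,::-1];c=cv2.resize(c,None,fx=6,fy=6,interpolation=cv2.INTER_CUBIC);cv2.imwrite('pics/s4.png',c)
```

```text
[[ 9.94000e-01 -6.20000e-02 -8.80000e-02  4.22458e+02]
 [-6.20000e-02 -9.98000e-01 -0.00000e+00 -6.94380e+01]
 [-8.80000e-02  6.00000e-03 -9.96000e-01  1.17294e+02]
 [ 0.00000e+00  0.00000e+00  0.00000e+00  1.00000e+00]] [ 0.15474782  0.14588323 -1.51922177]
stripR [498.70846642 342.71671632]
stripL [446.54248175 264.93113249]
tip [array([482.34367539, 304.44931534]), array([481.96089769, 311.64760095]), array([481.57945758, 318.8207328 ])]
```

View pics/s4.png

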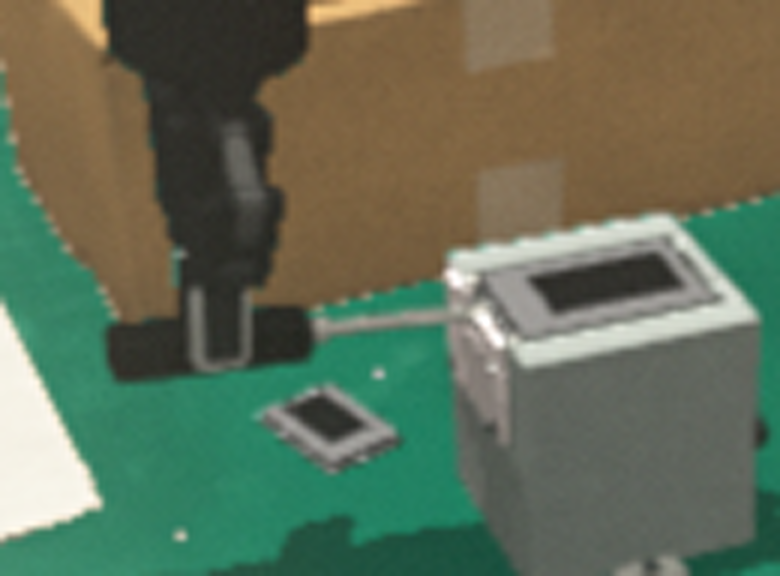

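Call:
step_arm:
  steps: [0,0,-0.03,0,0,0,-1,0,0,-0.03,0,0,0,-1,0,0,0,0,0,0,-1]

```text
time_s: 9.95
position: [421.9, -69.4, 113.8]
tool_rot: [3.134, -0.098, -0.137]
ft_force: [-0.1, -0.2, 0.1]
grip_width: 18.4
grasp_force: 59.0
```

Call:
step_arm:
  steps: [0,0,-0.03,0,0,0,-1,0,0,0,0,0,0,-1]

```text
time_s: 10.2
position: [422.0, -69.4, 112.0]
tool_rot: [3.134, -0.098, -0.137]
ft_force: [-0.1, -0.0, -0.2]
grip_width: 18.3
grasp_force: 59.0
```

Call:
step_arm:
  steps: [0,0,-0.03,0,0,0,-1,0,0,0,0,0,0,-1]

```text
time_s: 10.45
position: [422.1, -69.4, 110.2]
tool_rot: [3.134, -0.098, -0.137]
ft_force: [0.4, 0.6, -0.2]
grip_width: 18.4
grasp_force: 59.0
```

Call:
step_arm:
  steps: [0,0,-0.025,0,0,0,-1,0,0,0,0,0,0,-1]

```text
time_s: 10.7
position: [422.1, -69.4, 108.7]
tool_rot: [3.134, -0.098, -0.137]
ft_force: [0.1, 0.1, -2.2]
grip_width: 18.7
grasp_force: 59.0
```

Call:
step_arm:
  steps: [0,0,-0.025,0,0,0,-1,0,0,0,0,0,0,-1]

```text
time_s: 10.95
position: [422.1, -69.3, 107.2]
tool_rot: [3.134, -0.098, -0.137]
ft_force: [0.1, 0.5, -0.0]
grip_width: 18.3
grasp_force: 59.0
```

Call:
step_arm:
  steps: [0,0,-0.025,0,0,0,-1,0,0,0,0,0,0,-1]

```text
time_s: 11.2
position: [422.2, -69.4, 105.8]
tool_rot: [3.134, -0.098, -0.137]
ft_force: [-0.9, 0.9, 0.7]
grip_width: 18.5
grasp_force: 59.1
```

Call:
step_arm:
  steps: [0,0,-0.02,0,0,0,-1,0,0,0,0,0,0,-1]

```text
time_s: 11.45
position: [422.2, -69.4, 104.7]
tool_rot: [3.134, -0.098, -0.137]
ft_force: [-1.5, 0.7, 2.6]
grip_width: 18.7
grasp_force: 59.4
```

Call:
step_arm:
  steps: [0,0,-0.02,0,0,0,-1,0,0,0,0,0,0,-1]

```text
time_s: 11.7
position: [422.2, -69.4, 103.5]
tool_rot: [3.134, -0.098, -0.137]
ft_force: [-3.3, 0.2, 3.4]
grip_width: 18.8
grasp_force: 59.6
```

Call:
step_arm:
  steps: [0,0,0.025,0,0,0,-1,0.1,-0.007,0.01,0,0,0,-1,0.1,-0.007,0,0,0,0,-1,0,0,0,0,0,0,-1]

```text
time_s: 12.2
position: [434.5, -70.2, 105.3]
tool_rot: [3.134, -0.098, -0.137]
ft_force: [0.5, -0.1, -0.7]
grip_width: 18.6
grasp_force: 59.0
```

Run:
```python
from h import *
o=observe();print(o['position'],o['ft_force'],o['torque'])
S=snapshot('side');T=snapshot('top')
c=S['color'][150:200,255:325][:,:,::-1];c=cv2.resize(c,(780,557),interpolation=cv2.INTER_CUBIC)[:290]
a=T['color'][175:245,225:320][:,:,::-1];a=cv2.resize(a,(400,295),interpolation=cv2.INTER_CUBIC)
c=S['color'][155:205,262:330][:,:,::-1];c=cv2.resize(c,(400,295),interpolation=cv2.INTER_CUBIC)
cv2.imwrite('pics/b5.png',np.hstack([a,c]))
```

```text
[434.45396851 -70.195239   105.25897172] [ 0.45727271 -0.10047558 -0.74229741] [ 0.02727462 -0.13351683  0.01845624]
```

View pics/b5.png

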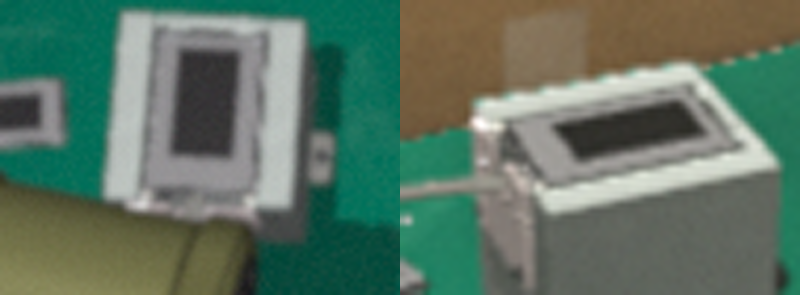

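Call:
step_arm:
  steps: [0.1,-0.007,0,0,0,0,-1,0.1,-0.007,0,0,0,0,-1,0,0,0,0,0,0,-1]

```text
time_s: 12.68
position: [446.5, -71.1, 105.4]
tool_rot: [3.134, -0.098, -0.137]
ft_force: [-0.1, -0.6, -0.4]
grip_width: 18.6
grasp_force: 59.0
```

Call:
step_arm:
  steps: [0.1,-0.007,0,0,0,0,-1,0,0,0,0,0,0,-1]

```text
time_s: 12.92
position: [452.5, -71.5, 105.5]
tool_rot: [3.134, -0.098, -0.137]
ft_force: [0.3, 0.5, -0.1]
grip_width: 18.1
grasp_force: 59.0
```

Call:
step_arm:
  steps: [0,0,-0.076,0,-0.5,0,-1,0,0,-0.076,0,-0.5,0,-1,0.004,0,-0.056,0,-0.5,0,-1,0.004,0,-0.056,0,-0.5,0,-1,0,0,0,0,0,0,-1]

```text
time_s: 13.55
position: [452.6, -71.5, 90.0]
tool_rot: [-3.134, 0.098, -0.138]
ft_force: [-0.7, 0.2, 2.6]
grip_width: 18.3
grasp_force: 59.4
```

Call:
step_arm:
  steps: [0.008,0,-0.056,0,-0.5,0,-1,0.008,0,-0.056,0,-0.5,0,-1,0,0,0,0,0,0,-1]

```text
time_s: 13.92
position: [453.4, -71.5, 83.1]
tool_rot: [-3.123, 0.098, -0.272]
ft_force: [-2.2, 0.6, 3.0]
grip_width: 18.1
grasp_force: 59.4
```

Call:
step_arm:
  steps: [0.014,0,-0.054,0,-0.5,0,-1,0.014,0,-0.054,0,-0.5,0,-1,0,0,0,0,0,0,-1]

```text
time_s: 14.3
position: [455.2, -71.5, 76.6]
tool_rot: [-3.105, 0.097, -0.406]
ft_force: [-1.3, 0.2, 2.8]
grip_width: 18.4
grasp_force: 59.5
```

Call:
step_arm:
  steps: [0.018,0,-0.054,0,-0.5,0,-1,0.018,0,-0.054,0,-0.5,0,-1,0,0,0,0,0,0,-1]

```text
time_s: 14.68
position: [457.3, -71.4, 70.0]
tool_rot: [-3.082, 0.096, -0.54]
ft_force: [-2.8, 0.4, 2.7]
grip_width: 18.3
grasp_force: 59.5
```

Run:
```python
from h import *
o=observe();print(o['position'],o['ft_force'],o['torque'])
S=snapshot('side')
c=S['color'][140:210,230:330][:,:,::-1];c=cv2.resize(c,(750,525),interpolation=cv2.INTER_CUBIC)
cv2.imwrite('pics/b6.png',c)
```

```text
[457.34952354 -71.40316804  70.04018865] [-2.79233684  0.39510106  2.70346982] [0.07925475 0.08854214 0.02309425]
```

View pics/b6.png

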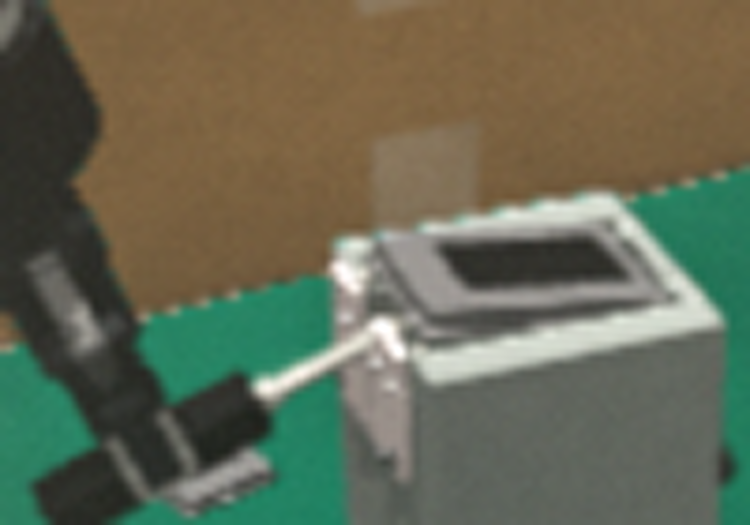

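Call:
step_arm:
  steps: [-0.036,0,0.108,0,1,0,-1,-0.028,0,0.108,0,1,0,-1,-0.016,0,0.112,0,1,0,-1,-0.008,0,0.13,0,1,0,-1,0,0,0,0,0,0,-1]

```text
time_s: 15.35
position: [452.9, -71.6, 97.8]
tool_rot: [3.139, -0.098, -0.001]
ft_force: [-0.1, -0.5, -0.8]
grip_width: 18.2
grasp_force: 59.0
```

Run:
```python
from h import *
o=observe();print(o['position'],o['ft_force'],o['torque'])
S=snapshot('side')
c=S['color'][140:210,230:330][:,:,::-1];c=cv2.resize(c,(750,525),interpolation=cv2.INTER_CUBIC)
cv2.imwrite('pics/b7.png',c)
P=[584.0,-83.9,-.0682]
for z in (115,118,122,125): print(z,[((proj(S,boxp(P,p)[0])-[230,140])*7.5).round() for p in ((-42,-28,z),(-42,28,z))])
```

```text
[452.85699612 -71.57797901  97.81297436] [-0.12011068 -0.51741663 -0.7724574 ] [-0.03113298 -0.02578307  0.00155087]
115 [array([431., 337.]), array([375., 257.])]
118 [array([430., 329.]), array([375., 250.])]
122 [array([430., 318.]), array([375., 239.])]
125 [array([430., 310.]), array([374., 231.])]
```

View pics/b7.png

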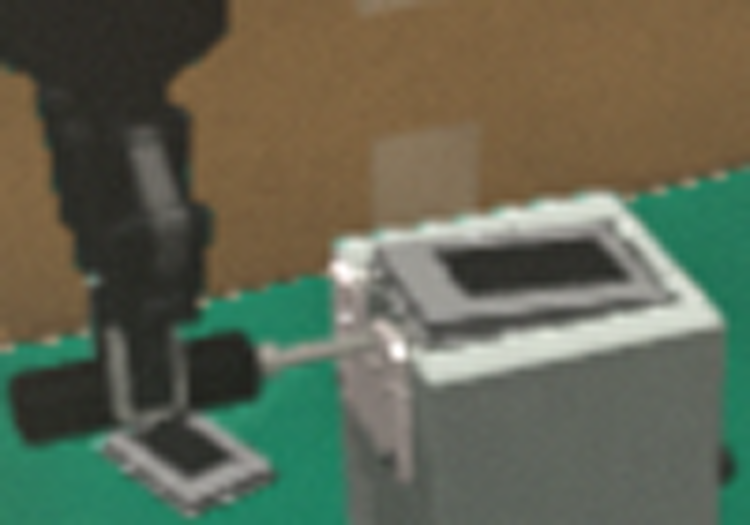

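Call:
step_arm:
  steps: [0.008,0,-0.13,0,-1,0,-1,0.016,0,-0.112,0,-1,0,-1,0.028,0,-0.108,0,-1,0,-1,0.036,0,-0.108,0,-1,0,-1,0.018,0,-0.054,0,-0.5,0,-1,0,0,0,0,0,0,-1,0,0,0,0,0,0,-1,0,0,0,0,0,0,-1]

```text
time_s: 16.4
position: [458.4, -71.4, 66.7]
tool_rot: [-3.068, 0.096, -0.609]
ft_force: [-5.5, -0.4, 1.9]
grip_width: 18.6
grasp_force: 59.5
```

Call:
step_arm:
  steps: [-0.018,0,0.054,0,0.5,0,-1,-0.036,0,0.108,0,1,0,-1,-0.028,0,0.108,0,1,0,-1,-0.016,0,0.112,0,1,0,-1,-0.008,0,0.13,0,1,0,-1,-0.3,0.02,0.01,0,0,0,-1,-0.5,0.034,0,0,0,0,-1,-0.5,0.034,0,0,0,0,-1]

```text
time_s: 17.4
position: [373.5, -66.1, 98.1]
tool_rot: [3.14, -0.098, 0.0]
ft_force: [0.2, -0.6, -1.0]
grip_width: 18.2
grasp_force: 59.0
```

Call:
step_arm:
  steps: [0,-0.8,0,0,0,0,-1,0,-0.8,0,0,0,0,-1,0,-0.8,0,0,0,0,-1,0.47,-0.8,0,0,0,0,-1,0.47,-0.7,0,0,0,0,-1,0,0,-0.5,0,0,0,-1,0,0,-0.5,0,0,0,-1,0,0,-0.3,0,0,0,-1,0,0,-0.15,0,0,0,-1,0,0,0,0,0,0,-1]

```text
time_s: 18.65
position: [430.7, -300.2, 11.2]
tool_rot: [3.14, -0.098, 0.0]
ft_force: [0.9, 0.3, 0.0]
grip_width: 18.2
grasp_force: 59.1
```

Call:
step_arm:
  steps: [0,0,-0.02,0,0,0,-1,0,0,0,0,0,0,-1]

```text
time_s: 18.9
position: [430.8, -300.4, 10.5]
tool_rot: [3.139, -0.098, 0.001]
ft_force: [0.0, -0.2, -1.0]
grip_width: 18.3
grasp_force: 59.1
```

Call:
step_arm:
  steps: [0,0,-0.03,0,0,0,-1,0,0,-0.01,0,0,0,-1,0,0,0,0,0,0,-1]

```text
time_s: 19.27
position: [430.5, -300.2, 7.4]
tool_rot: [-3.14, 0.098, 0.0]
ft_force: [-0.2, -0.0, -0.7]
grip_width: 18.5
grasp_force: 59.1
```

Call:
step_arm:
  steps: [0,0,-0.015,0,0,0,-1,0,0,0,0,0,0,-1]

```text
time_s: 19.52
position: [430.6, -300.2, 6.6]
tool_rot: [3.14, -0.098, 0.0]
ft_force: [-0.9, 0.5, 0.1]
grip_width: 18.4
grasp_force: 59.3
```

Call:
step_arm:
  steps: [0,0,0,0,0,0,1,0,0,0,0,0,0,1,0,0,0,0,0,0,1,0,0,0.3,0,0,0,1,0,0,0.8,0,0,0,1,0,0,0.9,0,0,0,1,0.3,0.8,0.9,0,0,0,1,0.3,0.9,0.8,0,0,0,1,0.4,0.9,0,0,0,0,1,0.3,0.9,0,0,0,0,1]

```text
time_s: 20.78
position: [503.2, -104.9, 214.2]
tool_rot: [3.139, -0.099, 0.004]
ft_force: [0.6, -1.0, 0.9]
grip_width: 85.3
grasp_force: 0.0
```

Call:
step_arm:
  steps: [0,0.19,0,0,0,0,1,0,0,0,0,0,0,1]

```text
time_s: 21.02
position: [502.6, -95.0, 213.0]
tool_rot: [3.14, -0.096, 0.001]
ft_force: [-0.4, 0.3, -0.7]
grip_width: 85.3
grasp_force: 0.0
```

Run:
```python
from h import *
o=observe();M=wpose(o);s=snapshot('wrist')
np.savez('w8.npz',M=M,K=s['camera_matrix'],H=s['hand_eye'])
print(M[:3,3])
P=[584.0,-83.9,-.0682]
for n,p in dict(nl=(-52,50,115),nr=(-52,-50,115),fl=(52,50,115),fr=(52,-50,115)).items(): print(n,wproj(s,M,boxp(P,p)[0]))
save(s,'w8');T=snapshot('top')
for t in ['tool_handle','cover']: print(t,[(round(d['conf'],2),(np.array(d['bbox'])*[640,400,640,400]).round(1).tolist()) for d in spot_in(t,T)[:3]])
```

```text
[502.59022133 -94.9814885  212.99043442]
nl [233.76902493 164.86360226]
nr [357.2967609  165.13983719]
fl [230.69567168  36.33352269]
fr [360.40681082  34.46166132]
tool_handle []
cover [(0.47, [231.8, 239.1, 245.2, 246.6])]
```

View pics/w8.png

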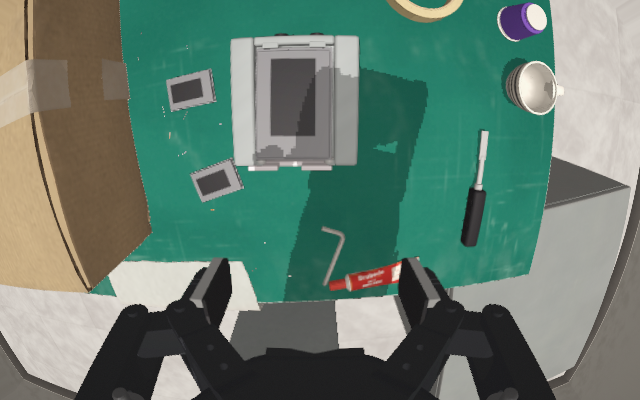

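Call:
step_arm:
  steps: [0.4,0.12,0,0,0,0,0.55,0.41,0.11,0,0,0,0,0.55,0,0,-0.5,0,0,0,0.55,0,0,-0.5,0,0,0,0.55,0,0,-0.35,0,0,0,0.55,0,0,-0.15,0,0,0,0.55,0,0,0,0,0,0,0.55,0,0,0,0,0,0,0.55]

```text
time_s: 22.22
position: [551.7, -81.7, 123.2]
tool_rot: [3.14, -0.099, 0.002]
ft_force: [0.3, 0.2, -0.3]
grip_width: 66.3
grasp_force: 0.0
```

Call:
step_arm:
  steps: [0,0,-0.08,0,0,0,0.55,0,0,-0.06,0,0,0,0.55,0,0,0,0,0,0,0.55]

```text
time_s: 22.6
position: [551.2, -81.3, 113.5]
tool_rot: [-3.14, 0.098, 0.001]
ft_force: [-0.8, 0.6, -1.4]
grip_width: 66.0
grasp_force: 0.0
```

Call:
step_arm:
  steps: [0,0,-0.03,0,0,0,0.55,0,0,0,0,0,0,0.55]

```text
time_s: 22.85
position: [551.3, -81.4, 111.9]
tool_rot: [-3.14, 0.098, 0.0]
ft_force: [-0.2, 0.3, 0.8]
grip_width: 66.0
grasp_force: 0.0
```

Call:
step_arm:
  steps: [0,0,-0.025,0,0,0,0.55,0,0,0,0,0,0,0.55]

```text
time_s: 23.1
position: [551.3, -81.4, 110.4]
tool_rot: [-3.14, 0.098, 0.0]
ft_force: [0.5, -0.6, -0.0]
grip_width: 66.6
grasp_force: 0.0
```

Call:
step_arm:
  steps: [0,0,-0.017,0,0,0,0.55,0,0,0,0,0,0,0.55]

```text
time_s: 23.35
position: [551.3, -81.4, 109.4]
tool_rot: [-3.14, 0.098, 0.0]
ft_force: [0.2, -0.4, 0.2]
grip_width: 66.5
grasp_force: 0.0
```

Call:
step_arm:
  steps: [0,0,-0.017,0,0,0,0.55,0,0,0,0,0,0,0.55]

```text
time_s: 23.6
position: [551.3, -81.4, 108.4]
tool_rot: [3.14, -0.098, -0.0]
ft_force: [0.7, -0.7, -0.3]
grip_width: 66.7
grasp_force: 0.1
```

Call:
step_arm:
  steps: [0,0,-0.017,0,0,0,0.55,0,0,0,0,0,0,0.55]

```text
time_s: 23.85
position: [551.4, -81.4, 108.4]
tool_rot: [3.14, -0.098, 0.001]
ft_force: [-4.9, 1.2, 10.3]
grip_width: 66.2
grasp_force: 5.6
```

Call:
step_arm:
  steps: [0,0,-0.017,0,0,0,0.55,0,0,0,0,0,0,0.55]

```text
time_s: 24.1
position: [551.5, -81.4, 108.3]
tool_rot: [3.14, -0.098, 0.001]
ft_force: [-10.7, 1.5, 21.6]
grip_width: 66.2
grasp_force: 11.0
```

Call:
step_arm:
  steps: [0,0,0.073,0,0,0,0.55,0,0,0,0,0,0,0.55,0,0,0,0,0,0,0.35,0,0,0,0,0,0,0.2,0,0,0,0,0,0,-1,0,0,0,0,0,0,-1,0,0,0,0,0,0,-1]

```text
time_s: 24.98
position: [551.9, -81.3, 111.4]
tool_rot: [-3.14, 0.098, -0.002]
ft_force: [0.6, 1.1, 6.4]
grip_width: 54.2
grasp_force: 75.3
```

Call:
step_arm:
  steps: [0,0,0.033,0,0.3,0,-1,0,0,0.033,0,0.3,0,-1,0,0,0.034,0,0.3,0,-1,0,0,0,0,0,0,-1]

```text
time_s: 25.48
position: [551.5, -81.4, 116.6]
tool_rot: [3.135, -0.098, -0.125]
ft_force: [0.4, -0.8, -0.5]
grip_width: 53.5
grasp_force: 71.6
```

Call:
step_arm:
  steps: [-0.033,0.002,0,0,0,0,-1,-0.033,0.002,0,0,0,0,-1,-0.033,0.002,0,0,0,0,-1,0,0,0,0,0,0,-1]

```text
time_s: 25.98
position: [545.2, -81.0, 116.8]
tool_rot: [3.135, -0.098, -0.123]
ft_force: [-0.1, -0.3, 0.2]
grip_width: 53.9
grasp_force: 71.7
```

Call:
step_arm:
  steps: [0,0,0.1,0,0,0,-1,0,0,0.15,0,0,0,-1,0,0,0.3,0,0,0,-1,0,0,0.5,0,0,0,-1,0,0,0,0,0,0,-1]

```text
time_s: 26.6
position: [546.4, -81.2, 183.1]
tool_rot: [3.135, -0.098, -0.115]
ft_force: [0.2, 0.2, -1.9]
grip_width: 53.6
grasp_force: 72.1
```

Run:
```python
from h import *
o=observe();M=wpose(o);print(M.round(3),o['ft_force'],o['grip_width'])
for n in('side','wrist','top'):
    s=snapshot(n);save(s,n+'9')
    if n=='wrist':np.savez('w9.npz',M=M,K=s['camera_matrix'],H=s['hand_eye'])
    for t in ['cover','tool_handle']: print(n,t,[(round(d['conf'],2),(np.array(d['bbox'])*[640,400,640,400]).round(1).tolist()) for d in spot_in(t,s)[:4]])
    for x,z in((-10,0),(0,0),(80,0)):
        q=(M@[x,0,-4,1])[:3]; print((wproj(s,M,q) if n=='wrist' else proj(s,q)).round())
```

```text
[[ 9.95000e-01 -6.20000e-02 -7.40000e-02  5.46442e+02]
 [-6.20000e-02 -9.98000e-01 -1.00000e-03 -8.11840e+01]
 [-7.30000e-02  6.00000e-03 -9.97000e-01  1.83067e+02]
 [ 0.00000e+00  0.00000e+00  0.00000e+00  1.00000e+00]] [ 0.20720822  0.22678614 -1.87472765] 53.61108204027335
side cover [(0.89, [276.0, 147.1, 320.8, 157.6]), (0.77, [244.3, 192.4, 265.3, 206.2]), (0.26, [256.6, 266.2, 328.8, 295.7])]
side tool_handle [(0.91, [256.5, 268.1, 327.1, 296.7])]
[281. 153.]
[285. 153.]
[315. 150.]
wrist cover [(0.86, [253.4, 112.3, 380.3, 287.7]), (0.74, [166.2, 91.2, 218.3, 137.3]), (0.6, [198.2, 190.5, 248.9, 233.7])]
wrist tool_handle [(0.57, [475.1, 158.7, 510.2, 269.0])]
[316. 278.]
[316. 262.]
[316. 102.]
top cover [(0.57, [271.4, 211.5, 280.9, 217.5])]
top tool_handle [(0.57, [360.2, 224.4, 369.2, 287.6])]
[267. 215.]
[268. 210.]
[271. 174.]
```

Call:
step_arm:
  steps: [-0.32,-0.52,0,0,-0.8,0,-1,-0.32,-0.52,0,0,-0.8,0,-1,-0.32,-0.52,0,0,0,0,-1,-0.31,-0.5,0,0,0,0,-1,0,0,-0.6,0,0,0,-1,0,0,-0.7,0,0,0,-1,0,0,-0.7,0,0,0,-1,0,0,-0.4,0,0,0,-1,0,0,0,0,0,0,-1]

```text
time_s: 28.18
position: [468.4, -204.2, 34.4]
tool_rot: [-3.135, 0.098, -0.091]
ft_force: [0.0, -0.1, -0.9]
grip_width: 53.7
grasp_force: 72.3
```

Run:
```python
from h import *
o=observe();M=wpose(o);print(o['position'],np.degrees(np.arcsin(M[2,0])))
s=snapshot('side');save(s,'side10')
b=np.array(spot_in('cover',s)[0]['bbox'])*[640,400,640,400];print(b)
# predict bbox for a range of tilts; cover near end held, cover x axis rotated about grasp
for t in (-8,-4,0,4,8):
    C=np.radians(t); yaw=np.arctan2(M[1,0],M[0,0]); Rz=R.from_euler('z',yaw).as_matrix()@R.from_euler('y',-C).as_matrix()
    for gx in (-33,):
        pts=[proj(s,M[:3,3]+[0,0,5]+Rz@np.array([x-gx,y,z-5.])) for x in(-45,45) for y in(-29,29) for z in(0,10)]
        pts=np.array(pts);print(t,pts.min(0).round(1),pts.max(0).round(1))
```

```text
[ 468.37189917 -204.16012701   34.39405785] 3.3140615472202812
[265.6  227.32 312.   248.6 ]
-8 [266.7 226.9] [312.2 250. ]
-4 [266.9 225.1] [312.3 250.2]
0 [266.8 223.3] [312.3 250.5]
4 [266.7 221.5] [312.3 250.7]
8 [266.6 219.7] [312.3 251. ]
```

Run:
```python
from h import *
s=snapshot('side');im=cv2.imread('pics/side10.png')
def pred(pos,yaw,t):
    Rz=R.from_euler('z',yaw).as_matrix()@R.from_euler('y',-np.radians(t)).as_matrix()
    return np.array([proj(s,np.array(pos)+[0,0,5]+Rz@np.array([x+33,y,z-5.])) for x in(-45,45) for y in(-29,29) for z in(0,10)])
for t in(-20,-16,-12,-8,-4,0):
    p=pred([546.4,-81.2,183.1],-.062,t);print(t,p.min(0).round(1),p.max(0).round(1))
hsv=cv2.cvtColor(im,cv2.COLOR_BGR2HSV)[220:258,258:320]
g=(hsv[:,:,1]<70)
for r in g[::1]: print(''.join('#' if v else '.' for v in r))
print('top face corners(near-y+,near-y-,far+,far-) minus crop:')
for t in(-12,-8,-4,0): print(t,(pred([468.4,-204.2,34.4],-.062,t)[[3,1,7,5]]-[258,220]).round(1).tolist())
```

```text
-20 [275.4 145. ] [318.  164.4]
-16 [275.4 145.3] [318.5 162.4]
-12 [275.5 145.6] [318.9 160.4]
-8 [275.6 144.9] [319.2 159.9]
-4 [275.7 142.9] [319.3 160.3]
0 [275.7 140.9] [319.3 160.6]
........######################################################
........######################################################
........##################################################....
........################################################......
........#################################################.....
........#################################################.....
.........###############################################......
.........###########################################..........
.........####################.##################..............
.........######################################...............
.........######################################...............
.........######################################...............
.........#######################################..............
..........######################################..............
..........####################
[... 1069 characters left out ...]
..................................
..............................................................
..............................................................
..............................................................
..............................................................
..............................................................
..............................................................
top face corners(near-y+,near-y-,far+,far-) minus crop:
-12 [[9.3, 11.1], [17.2, 26.0], [44.7, 8.8], [54.0, 22.9]]
-8 [[9.1, 11.4], [17.0, 26.3], [44.9, 6.9], [54.2, 21.0]]
-4 [[8.9, 11.7], [16.8, 26.7], [45.0, 5.1], [54.3, 19.2]]
0 [[8.8, 12.0], [16.6, 27.0], [44.9, 3.3], [54.3, 17.3]]
```

Call:
step_arm:
  steps: [0,0,-0.2,0,-0.8,0,-1,0,0,-0.15,0,0,0,-1,0,0,-0.08,0,0,0,-1,0,0,0,0,0,0,-1]

```text
time_s: 28.82
position: [469.5, -204.7, 10.1]
tool_rot: [-3.129, 0.098, -0.204]
ft_force: [0.4, -0.1, -1.0]
grip_width: 54.2
grasp_force: 72.4
```

Call:
step_arm:
  steps: [0,0,-0.03,0,0,0,-1,0,0,0,0,0,0,-1]

```text
time_s: 29.08
position: [469.3, -204.6, 8.3]
tool_rot: [-3.129, 0.098, -0.205]
ft_force: [0.1, -0.2, -0.6]
grip_width: 53.9
grasp_force: 72.4
```

Call:
step_arm:
  steps: [0,0,-0.03,0,0,0,-1,0,0,0,0,0,0,-1]

```text
time_s: 29.32
position: [469.1, -204.6, 6.3]
tool_rot: [-3.129, 0.098, -0.205]
ft_force: [0.7, 0.2, 0.7]
grip_width: 53.8
grasp_force: 72.4
```

Call:
step_arm:
  steps: [0,0,-0.03,0,0,0,-1,0,0,0,0,0,0,-1]

```text
time_s: 29.58
position: [469.1, -204.6, 4.5]
tool_rot: [-3.129, 0.098, -0.205]
ft_force: [0.4, 0.3, -1.4]
grip_width: 53.9
grasp_force: 72.4
```

Call:
step_arm:
  steps: [0,0,-0.025,0,0,0,-1,0,0,0,0,0,0,-1]

```text
time_s: 29.82
position: [469.2, -204.6, 3.0]
tool_rot: [-3.129, 0.098, -0.205]
ft_force: [-0.3, -0.8, -0.3]
grip_width: 53.7
grasp_force: 72.4
```

Call:
step_arm:
  steps: [0,0,-0.02,0,0,0,-1,0,0,0,0,0,0,-1]

```text
time_s: 30.08
position: [469.2, -204.6, 1.8]
tool_rot: [-3.129, 0.098, -0.205]
ft_force: [0.2, 0.6, -0.4]
grip_width: 54.0
grasp_force: 72.4
```

Call:
step_arm:
  steps: [0,0,-0.02,0,0,0,-1,0,0,0,0,0,0,-1]

```text
time_s: 30.32
position: [469.2, -204.6, 0.6]
tool_rot: [-3.129, 0.098, -0.205]
ft_force: [0.3, 0.7, -1.4]
grip_width: 53.7
grasp_force: 72.4
```

Call:
step_arm:
  steps: [0,0,-0.02,0,0,0,-1,0,0,0,0,0,0,-1]

```text
time_s: 30.58
position: [469.3, -204.7, -0.4]
tool_rot: [-3.129, 0.098, -0.205]
ft_force: [-0.2, -0.5, 0.6]
grip_width: 53.8
grasp_force: 72.9
```

Call:
step_arm:
  steps: [0,0,-0.01,0,0,0,-1,0,0,0,0,0,0,0.45,0,0,0,0,0,0,0.55,0,0,0,0,0,0,0.6,0,0,0,0,0,0,0.6,0,0,0.2,0,0,0,0.6,0,0,0.5,0,0,0,0.6,-0.5,0,0.8,0,0,0,0.6,-0.8,0,0.8,0,0,0,0.6,0,0,0.5,0,0,0,0.6]

```text
time_s: 31.82
position: [393.4, -204.6, 165.7]
tool_rot: [-3.13, 0.1, -0.208]
ft_force: [0.7, 0.2, 0.1]
grip_width: 68.3
grasp_force: 0.0
```

Run:
```python
from h import *
o=observe();print(o['position'],o['grip_width'],o['ft_force'])
for n in('side','top'):
    s=snapshot(n)
    for t in ['cover','tool_handle','tape_roll','mug','thread_violet']: print(n,t,[(round(d['conf'],2),(np.array(d['bbox'])*[640,400,640,400]).round(1).tolist()) for d in spot_in(t,s)[:4]])
    yaw=-.062
    Rz=R.from_euler('z',yaw).as_matrix()
    c=np.array([469.3,-204.7,0])
    P=np.array([proj(s,c+Rz@np.array([x+33,y,z])) for x in(-45,45) for y in(-29,29) for z in(0,10)]);print('pred',P.min(0).round(1),P.max(0).round(1))
    if n=='side':
        g=cv2.cvtColor(s['color'],cv2.COLOR_RGB2HSV)[238:274,262:322,1]<70
        for r in g: print(''.join('#' if v else '.' for v in r))
        print((P-[262,238]).round(1).tolist())
```

```text
[ 393.35950272 -204.62774935  165.73073607] 68.33452650180844 [0.72835377 0.19944078 0.12618609]
side cover [(0.68, [268.6, 235.3, 312.6, 261.5])]
side tool_handle [(0.68, [255.2, 267.8, 329.1, 295.1]), (0.6, [274.5, 167.3, 330.1, 226.8])]
side tape_roll [(0.74, [353.6, 210.7, 395.5, 243.4])]
side mug [(0.61, [347.5, 252.3, 378.5, 287.2])]
side thread_violet [(0.72, [380.6, 240.8, 403.8, 269.3])]
pred [268.  234.6] [312.6 262.2]
.................................########...................
.............................#############..................
.........................##################.................
.....................######################.................
.................###########################................
.............################################...............
.........####################################...............
.......#######################################..............
.......#######################################..............
.......########################################.............
......##########################################.........
[... 1308 characters left out ...]
..........................###########
...............................................#############
...........................................###############..
............................##..........###############.....
[[13.9, 24.2], [13.8, 20.8], [6.2, 8.8], [6.0, 5.6], [50.6, 14.2], [50.6, 10.9], [41.4, -0.2], [41.4, -3.4]]
top cover [(0.83, [224.0, 236.1, 249.9, 255.4]), (0.67, [312.2, 223.2, 340.8, 260.8]), (0.56, [216.0, 194.3, 239.8, 211.2])]
top tool_handle [(0.62, [361.1, 226.5, 371.2, 285.8])]
top tape_roll [(0.79, [317.3, 135.5, 357.0, 173.7])]
top mug [(0.8, [378.7, 188.7, 412.8, 214.1]), (0.23, [248.5, 178.0, 306.3, 233.1])]
top thread_violet []
pred [315.1 223.9] [340.2 261.8]
```

```bash
python3 -c "
from station import finish_job
print(finish_job())"
```

```text
the job is handed in; nothing more can be done
None
```

I popped the cover up with the pry tool, laid the tool on the bench, lifted the cover off and set it flat and clear of the box and tool, then handed the job in at about 32 s; no verdict came back. The last camera check put the cover and tool where I meant them to be. The tape roll and mug were in their original places in both pictures, and the spool was found in only one.

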